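# Mount the domed antenna head on the positioner spindle

## Task

Take the antenna head with the round dome out of the rack and mount it on the antenna positioner: lower its tapered shank into the spindle, with the two slots of its flange over the spindle's two drive dogs, until the flange lies flush on the spindle face. Do not drop it in, let go of it when it is home, and leave the other head standing in its rack hole.

Things in the scene. Friction and masses are not known exactly. Their poses are not given: they have to be found in the camera images.
- dome_head: Antenna head to mount, about 0.25 to 0.42 kg. Upwards: conical steel shank 45 mm long (17 mm across near its foot, 30 mm at the flange), round flange 52 mm across, 10 mm thick, square aluminium hub 32 x 32 mm to grip by, faces square to x and y, white round dome 27 mm across. Origin: on the axis at the flange's underside; z up (shank -45 to 0, flange 0 to 10, hub 10 to 48, dome 48 to 70 mm).
- dome_slot (a point): Middle of one of the two drive slots in the dome head's flange, on its +x side, 22 mm from the axis, at the flange's underside; the other is opposite at -x (half a turn round is the same). Each slot is open at the rim, 12 mm wide, cut in to 17 mm from the axis, through the full thickness.
- block_head: The other antenna head, to be left alone: the same shank, flange and square hub, but topped by a flat rectangular white block 26 x 15 x 22 mm instead of the dome. Same origin and axes.
- rack: Fixed grey metal rack: a plate 75 x 230 mm (253 mm over its feet), top at 62 mm, with two round 37 mm holes on its long (y) axis, 65 mm either side of the middle. Each head hangs upright in a hole by its flange, turned anyhow; which head is in which hole varies. Origin under the middle, on the bench.
- positioner: Fixed antenna positioner: a square grey housing 132 x 132 mm and 58 mm high with a motor box at its +x side; the round steel spindle, 61 mm across, stands up out of its middle. Origin under the spindle axis, on the bench.
- spindle_nose (a point): Centre of the spindle's flat upper face, 75 mm above the bench; z up; turns with the spindle. Below it the tapered bore, 31 mm across at the mouth, 50 mm deep; the shank has 0.6 mm to spare all round when the flange lies on the face. The spindle starts within about 50 degrees of the bench's axes, held by a brake that yields above 0.4 N m.
- spindle_dog (a point): Middle of the foot of one of the two steel drive dogs on the spindle face, on its +x side, 22 mm from the axis; the other is opposite at -x. Each is 6 mm long (along the radius), 8 mm wide and 7 mm tall, with 2 mm play each side in a slot of the flange.
Mind the look-alikes: they are no part of the job. Leave any orange look-alike of the dome_head alone. Leave any orange look-alike of the positioner alone.

How it is judged:
By the outcome, as a careful person would: the job done as asked, in the order asked, and still so for the second after the job is handed in, with the robot touching nothing.
It also fails if it takes over 40 s, if anything falls off the work surface, if the arm or the gripper's body presses on something with over 40 N, if the wrist force passes 120 N, or if a joint passes its speed limit or range.

## Robot

A 6-joint arm with a two-finger parallel gripper is mounted at the origin on a cart in front of the work surface, level with it; the furniture and walls round the work are solid. World frame = base frame: x ahead of the robot, y to its left, z up, the work surface at z = 0. Lengths are in m, angles in rad, forces in N, time in s.
With the tool pointing down it reaches from about 0.3 to 0.75 m from the base axis. Payload 8.5 kg.
Tool frame: the origin (TCP) lies between the finger pads; the fingertips stand 25 mm ahead of it and the grasp point (between the pads) lies 6 mm ahead of it (bot.nose_length is the distance from the TCP to the fingertips, in m); z points along the fingers, y is the line along which they close (so a half turn about z gives the same grasp; the last joint's range is limited). The gripper opens to 85 mm and grips with 20 to 120 N. Pads are 22 mm wide; open, the fingers measure 114 mm over their backs; the gripper's body (76 mm by 85 mm) begins 54 mm behind the grasp point. The pads swing forward as they close: fully open they stand 13 mm farther back than shut.
Start: joints at [0.979, 0.381, 1.297, -0, 1.464, -0.215], TCP at [0.202, 0.511, 0.256] pointing down, gripper open.
Joint ranges: [-3.11, 3.11], [-0.89, 2.33], [0.22, 2.48], [-1.42, 4.56], [0.17, 2.85], [-2.88, 2.88]. Speed limits (rad/s): [2.39, 2.39, 3.14, 3.14, 3.14, 3.14].

## Interface

Orientations are given as a unit quaternion [w, x, y, z].
In Python, from workcell import bot, get_state, cams gives the robot as it stands. Calls block until the motion is done:
- bot.reach(position, orientation): joint-space move of the TCP to a pose.
- bot.move_l(position, orientation=None, speed=0.15, force_limit=None): straight line of the TCP; orientation=None keeps the orientation; speed is the mean speed in m/s. With force_limit (N) it stops when the force on the tool has changed by that much, and returns True; else False.
- bot.movej(angles): joint-space move.
- bot.gripper_open() and bot.close(squeeze=None): open the fingers fully, or close them until they stop; squeeze is the grip in N (None keeps the last).
- bot.sleep(seconds).
- bot.solve_ik(position, orientation): joint angles nearest the present ones, or None.
- get_state(): the state.
- cams.capture(name): name is "scene" or "top" or "wrist"; returns the picture (400x640x3 uint8, red, green, blue); there is no depth.
- cams.camera_params(name): a dict with "mtx" (3x3 intrinsics, pixels), "dist" ([k1, k2, p1, p2, k3] as OpenCV has them; the pictures are not rectified), "R" (3x3) and "t" (3): a world point X has camera coordinates R X + t; the wrist camera has in their place "mount" (4x4, takes a point from camera to tool coordinates, whose origin is the TCP and whose axes are the flange's). Camera axes: x right, y down, z forward; pixel columns grow to the right and rows downward; lengths in m; the calibration is good to about 2 mm. A picture is of the moment at which its call begins: read the wrist's pose just before it. camera_params takes no time and is no camera call.
A pose or a line that the arm cannot do raises bot.Unreachable and nothing moves.
- bot.finish_job(): hands the job in; it is judged then, once.
Trained networks look in the newest picture that a camera, given by its name, has taken for a name from the list of things; names that differ only in an ending like _2 or _b are one class to them, and where a whole thing is asked for, a point or a joint stands for the part that bears it (a point fixed in the world has none). Each returns a list of dicts, best first, with "score" (0 to 1); they miss things now and then, are a little off and sometimes report something else, mostly with a low value. They report only what shows in the picture. A call takes as long as a camera call. They do not tell look-alikes from the thing itself.
- cams.look_for(camera, query): "box" ([left, top, right, bottom] in pixels, round what is visible of it).
- cams.outline_of(camera, query): "pixels" (400x640 bool, what is visible of it) and "box" ([left, top, right, bottom] in pixels, round what is visible of it).
The state is a dict: "clock": time; "joints": joint angles; "qvel": joint speeds; "tau": joint torques, N m; "tool_pos": TCP position; "orientation": TCP orientation; "wrist_force": force on the tool from outside, world axes, zero at the start; "torque": the same for the moment, N m; "gripper_width": finger opening in m; "grip_force": force on a finger pad.
Only numpy, scipy, OpenCV 4.12 (cv2) and the standard library are available. Lean on these libraries where they do the work, as an engineer would, in place of code of your own. Each camera call takes 0.05 s, during which the arm holds its last target. There are 200 camera calls.

## Working session

There is one attempt and no reset: what is moved stays moved. The work goes in short steps, each a Python script; the robot and the scene stay as the last script left them, time stands still between calls to the robot, and variables do not carry over. Pictures are saved under pics/ and viewed, at most 10 in all, crops included, and the job is handed in when it is done.

```bash
mkdir -p pics; ls; python3 - <<'E'
from workcell import bot,get_state,cams
import cv2,numpy as np
ims=[]
for n in("scene","top"):
    im=cams.capture(n); cv2.imwrite(f"pics/{n}0.png",im[:,:,::-1]); 
    for q in("dome_head","block_head","rack","positioner","spindle_nose","spindle_dog","dome_slot"):
        print(n,q,[(round(d["score"],2),np.round(d["box"]).tolist()) for d in cams.look_for(n,q)][:4])
    p=cams.camera_params(n); print((-p["R"].T@p["t"]).round(3), p["R"][2].round(2),p["mtx"][0,0])
print(get_state())
print(cams.camera_params("wrist"))
E
```

```text
pics
scene dome_head [(0.74, [364.0, 239.0, 386.0, 266.0]), (0.58, [385.0, 209.0, 403.0, 232.0])]
scene block_head [(0.77, [427.0, 223.0, 446.0, 249.0]), (0.7, [382.0, 209.0, 401.0, 231.0])]
scene rack [(0.71, [364.0, 214.0, 458.0, 272.0]), (0.28, [383.0, 208.0, 402.0, 233.0])]
scene positioner [(0.91, [156.0, 150.0, 213.0, 203.0]), (0.88, [257.0, 167.0, 313.0, 224.0])]
scene spindle_nose [(0.82, [273.0, 182.0, 297.0, 199.0]), (0.52, [172.0, 156.0, 197.0, 177.0]), (0.43, [258.0, 168.0, 313.0, 223.0])]
scene spindle_dog [(0.85, [174.0, 157.0, 193.0, 175.0])]
scene dome_slot [(0.88, [383.0, 206.0, 403.0, 231.0]), (0.62, [365.0, 237.0, 381.0, 266.0])]
[-0.28  -0.315  1.151] [ 0.58  0.29 -0.76] 473.32164703390504
top dome_head [(0.46, [386.0, 185.0, 405.0, 202.0]), (0.46, [384.0, 222.0, 403.0, 236.0])]
top block_head [(0.78, [431.0, 183.0, 449.0, 194.0])]
top rack [(0.92, [369.0, 177.0, 456.0, 207.0])]
top positioner [(0.89, [150.0, 197.0, 205.0, 253.0]), (0.74, [264.0, 170.0, 303.0, 226.0]), (0.51, [430.0, 183.0, 449.0, 196.0]), (0.16, [276.0, 194.0, 292.0, 217.0])]
top spindle_nose [(0
[... 945 characters left out ...]
array([ 0.05825971, -0.04095101,  0.01070507]), 'grip_force': 0.0, 'gripper_width': 0.08491906839278125}
{'mtx': array([[289.61575819,   0.        , 325.47105714],
       [  0.        , 289.61575819, 199.5322167 ],
       [  0.        ,   0.        ,   1.        ]]), 'dist': array([-0.00274228,  0.        ,  0.        ,  0.        ,  0.        ]), 'mount': array([[-1.34384754e-04, -9.56051761e-01, -2.93197907e-01,
         7.48021998e-02],
       [ 9.99999757e-01, -3.29050502e-04,  6.14617587e-04,
         5.61753951e-04],
       [-6.84083145e-04, -2.93197753e-01,  9.56051573e-01,
        -1.17648827e-01],
       [ 0.00000000e+00,  0.00000000e+00,  0.00000000e+00,
         1.00000000e+00]])}
```

```bash
python3 - <<'E'
import cv2,numpy as np
a=cv2.imread("pics/scene0.png")[130:290,140:480]; b=cv2.imread("pics/top0.png")[150:270,130:480]
a=cv2.resize(a[:, :340],(680,320),interpolation=cv2.INTER_CUBIC); b=cv2.resize(b[:,:340],(680,240),interpolation=cv2.INTER_CUBIC)
cv2.imwrite("pics/both.png",np.vstack([a,b]))
E
```

```text
(no output)
```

View pics/both.png

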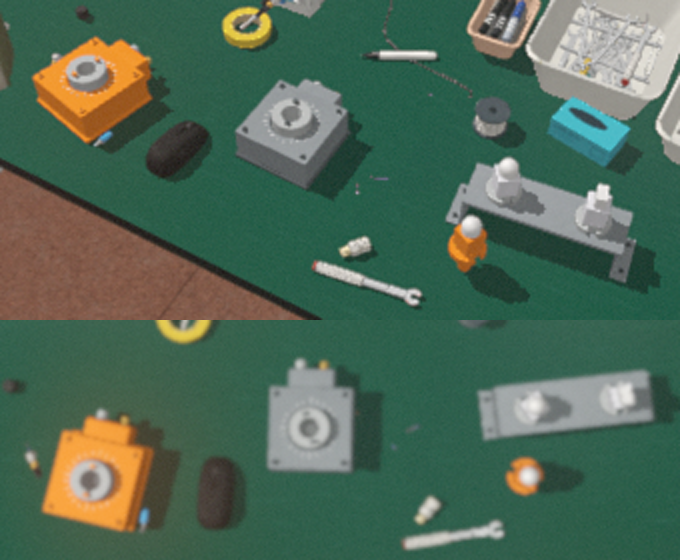

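The scene shows two heads that fit "dome". One is grey and stands in the rack's left hole (scene (393,220), top (396,193)). The other is orange and stands alone on the bench (scene (374,252), top (393,229)). The target is the grey one: it is in the rack and not orange. The grey positioner (top (283,205)) is the goal, and the orange one (178,226) is the look-alike. Next I'll triangulate coarsely and take wrist views of both.

```bash
cat > h.py <<'E'
from workcell import bot,get_state,cams
import cv2,numpy as np,pickle
from scipy.spatial.transform import Rotation as Ro
from scipy.optimize import least_squares
def qd(y): return np.array([0,np.cos(y/2),np.sin(y/2),0])
def ext(name,pose=None):
    p=cams.camera_params(name)
    if name!="wrist": return p["mtx"],p["dist"],p["R"],p["t"]
    q=pose[1]; T=np.eye(4); T[:3,:3]=Ro.from_quat([q[1],q[2],q[3],q[0]]).as_matrix(); T[:3,3]=pose[0]
    E=np.linalg.inv(T@p["mount"]); return p["mtx"],p["dist"],E[:3,:3],E[:3,3]
def proj(e,X):
    return cv2.projectPoints(np.atleast_2d(np.float64(X)),cv2.Rodrigues(e[2])[0],e[3],e[0],e[1])[0][:,0]
def tri(es,uvs,x0=(.45,0,.08)):
    return least_squares(lambda X:np.concatenate([proj(e,X)[0]-u for e,u in zip(es,uvs)]),x0)
def snap(fn):
    s=get_state(); im=cams.capture("wrist"); cv2.imwrite(f"pics/{fn}.png",im[:,:,::-1])
    pose=(s["tool_pos"].copy(),s["orientation"].copy()); pickle.dump(pose,open(f"pics/{fn}.pkl","wb")); return im,pose
E
python3 - <<'E'
from h import *
es=[ext("scene"),ext("top")]
for n,u,v in(("dome",(394,220),(395.5,193.5)),("block",(436.5,236),(440,189)),("nose",(285,190.5),(283.5,205)),("orange dome",(374,252),(393,229))):
    r=tri(es,[u,v]); print(n,r.x.round(4),r.fun.round(1))
    X=r.x
    if n in("dome","nose"):
        for y in np.arange(-3.14,3.2,.785):
            s=bot.solve_ik([X[0],X[1],.25],qd(y)); print(round(y,2),None if s is None else np.round(s,2))
E
```

```text
dome [ 0.541  -0.1378  0.0905] [-1.2  0.   1.2 -0.5]
-3.14 [-0.46  0.4   1.29 -0.    1.46 -2.03]
-2.36 [-0.46  0.4   1.29 -0.    1.46 -2.82]
-1.57 [-0.46  0.4   1.29 -0.    1.46  2.68]
-0.78 [-0.46  0.4   1.29 -0.    1.46  1.89]
0.0 [-0.46  0.4   1.29 -0.    1.46  1.11]
0.79 [-0.46  0.4   1.29 -0.    1.46  0.32]
1.57 [-0.46  0.4   1.29 -0.    1.46 -0.46]
2.36 [-0.46  0.4   1.29 -0.    1.46 -1.25]
3.14 [-0.46  0.4   1.29 -0.    1.46 -2.03]
block [ 0.5516 -0.2656  0.0879] [ 0.6 -0.  -0.6  0.2]
nose [0.5093 0.1997 0.0584] [-0.6 -0.   0.5 -0.3]
-3.14 [ 0.16  0.38  1.32 -0.    1.44 -1.42]
-2.36 [ 0.16  0.38  1.32 -0.    1.44 -2.2 ]
-1.57 None
-0.78 [ 0.16  0.38  1.32 -0.    1.44  2.51]
0.0 [ 0.16  0.38  1.32 -0.    1.44  1.73]
0.79 [ 0.16  0.38  1.32 -0.    1.44  0.94]
1.57 [ 0.16  0.38  1.32 -0.    1.44  0.16]
2.36 [ 0.16  0.38  1.32 -0.    1.44 -0.63]
3.14 [ 0.16  0.38  1.32 -0.    1.44 -1.41]
orange dome [ 0.4341 -0.13    0.0641] [-0.2  0.   0.2 -0.1]
```

```bash
python3 - <<'E'
from h import *
def go(n,p,y):
    bot.reach(p,qd(y)); bot.sleep(.15); im,pose=snap(n)
    for q in(("spindle_nose","spindle_dog") if n[0]=="s" else("dome_head","dome_slot")):
        print(n,q,[(round(d["score"],2),np.round(d["box"]).tolist()) for d in cams.look_for("wrist",q)][:4])
    if n[0]=="d":
        o=cams.outline_of("wrist","dome_head"); 
        if o: np.save(f"pics/{n}.npy",o[0]["pixels"])
    print(get_state()["clock"])
go("s1",[.51,.21,.17],1.57); go("s2",[.51,.19,.17],.0)
go("d1",[.54,-.13,.215],1.57); go("d2",[.545,-.14,.215],.0)
a=[cv2.imread(f"pics/{n}.png")[60:360,120:520] for n in("s1","s2","d1","d2")]
cv2.imwrite("pics/w.png",np.vstack([np.hstack(a[:2]),np.hstack(a[2:])]))
E
```

```text
s1 spindle_nose [(0.87, [292.0, 180.0, 369.0, 259.0])]
s1 spindle_dog [(0.59, [291.0, 178.0, 367.0, 258.0])]
2.7167
s2 spindle_nose [(0.87, [277.0, 161.0, 353.0, 243.0]), (0.75, [578.0, 122.0, 640.0, 211.0])]
s2 spindle_dog [(0.56, [277.0, 163.0, 355.0, 242.0])]
4.3833
d1 dome_head [(0.89, [302.0, 175.0, 357.0, 233.0]), (0.78, [184.0, 157.0, 252.0, 221.0])]
d1 dome_slot [(0.96, [186.0, 158.0, 250.0, 219.0]), (0.45, [282.0, 121.0, 375.0, 341.0])]
6.6
d2 dome_head [(0.71, [290.0, 254.0, 339.0, 328.0]), (0.6, [297.0, 171.0, 350.0, 233.0])]
d2 dome_slot [(0.75, [290.0, 252.0, 337.0, 330.0]), (0.71, [295.0, 172.0, 349.0, 234.0])]
8.3417
```

View pics/w.png

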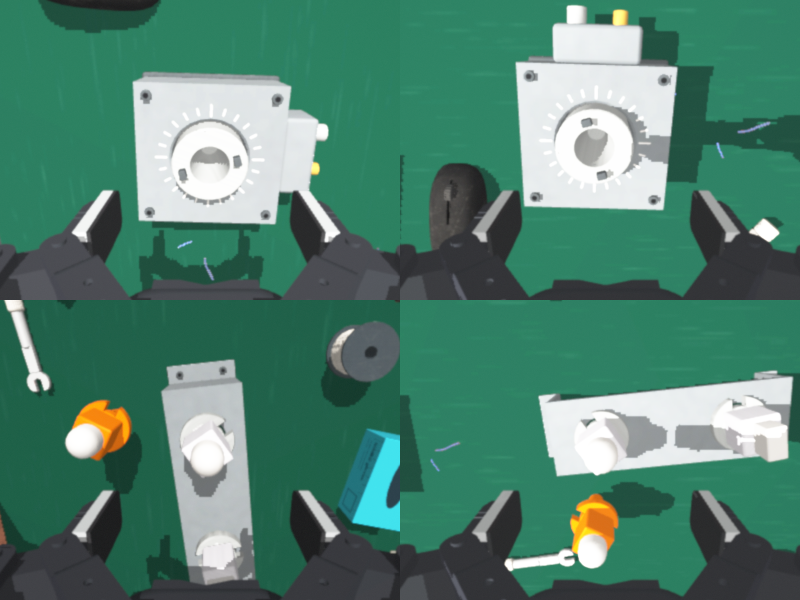

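The wrist views show the grey positioner with two dark dogs (s1 at about (302,234) and (357,221)). In d1 and d2 the dome head sits in the rack (d1 (330,205), d2 (323,202)), and the orange one stands clear of the rack. Next is an enlarged crop for identity and pixel measurement.

```bash
python3 - <<'E'
import cv2,numpy as np
t=[]
for n,x,y in(("s1",280,180),("s2",265,165),("d1",280,165),("d2",275,165)):
    c=cv2.resize(cv2.imread(f"pics/{n}.png")[y:y+75,x:x+100],(400,300),interpolation=cv2.INTER_CUBIC)
    c=cv2.convertScaleAbs(c,alpha=.95)
    for i in range(0,100,10):
        cv2.line(c,(i*4,0),(i*4,8 if (x+i)%50 else 20),(0,0,255),1)
    for i in range(0,75):
        if (y+i)%10==0: cv2.line(c,(0,i*4),(8 if (y+i)%50 else 20,i*4),(0,0,255),1)
    t.append(c)
cv2.imwrite("pics/z.png",np.vstack([np.hstack(t[:2]),np.hstack(t[2:])]))
E
```

```text
(no output)
```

View pics/z.png

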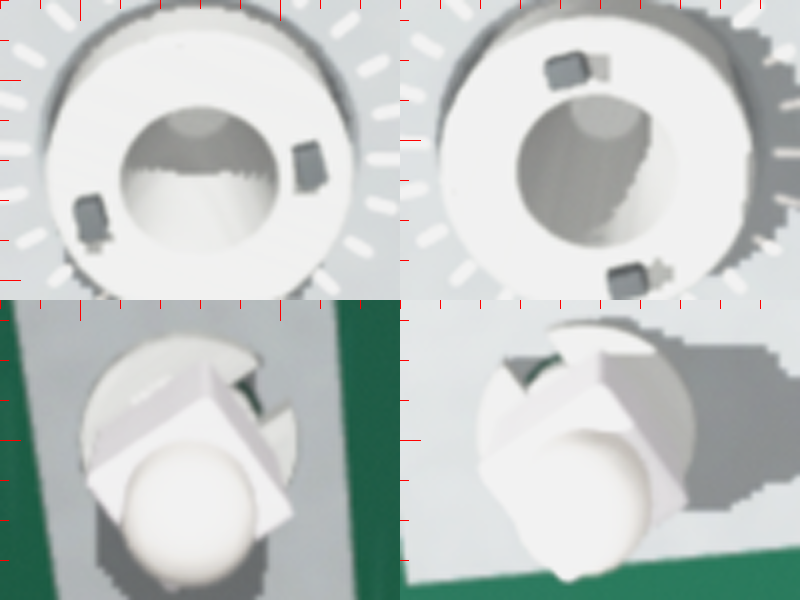

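The enlarged crop confirms the target: grey steel, square hub and round white dome in the rack. Its slot points to the upper right in d1 at (342,188). Next I'll fit the poses to these features.

```bash
cat > fit.py <<'E'
from h import *
L=lambda n:ext("wrist",pickle.load(open(f"pics/{n}.pkl","rb")))
px=lambda x,y,o:np.array([(x+.5)/4-.5+o[0],(y+.5)/4-.5+o[1]])
es={n:L(n) for n in("s1","s2","d1","d2")}
th=np.linspace(0,2*np.pi,181)
circ=lambda r,z:np.c_[r*np.cos(th),r*np.sin(th),0*th+z]
def T(p,X): return Ro.from_euler("z",p[3]).apply(X)+p[:3]
# spindle: bore mouth extents + dog centroids by threshold
O={"s1":(280,180),"s2":(265,165),"d1":(280,165),"d2":(275,165)}
dogs={"s1":[(310,168),(91,216)],"s2":[(168,70),(228,282)]}
ext_={"s1":(120,280,107,None),"s2":(117,278,94,248)}
dc={}
for n in dogs:
    g=cv2.cvtColor(cv2.imread(f"pics/{n}.png"),cv2.COLOR_BGR2GRAY)
    for i,d in enumerate(dogs[n]):
        u=px(*d,O[n]).round().astype(int); w=g[u[1]-7:u[1]+8,u[0]-7:u[0]+8]
        m=np.uint8(w<175); k,lab,st,c=cv2.connectedComponentsWithStats(m); j=lab[7,7]
        dc[n,i]=u-7+c[j]; print(n,i,u,dc[n,i].round(1),st[j])
dogbox=np.array([[a,b,c] for a in(.019,.025) for b in(-.004,.004) for c in(0,.007)])
def hullc(P):
    h=cv2.convexHull(np.float32(P)); m=cv2.moments(h); return np.array([m["m10"],m["m01"]])/m["m00"]
def rs(p):
    r=[]
    for n in dogs:
        for i in(0,1): r+=list(hullc(proj(es[n],T(p,dogbox*([1,1,1] if i==0 else[-1,-1,1]))))-dc[n,i])
        q=proj(es[n],T(p,circ(.0155,0))); b=[q[:,0].min(),q[:,0].max(),q[:,1].min(),q[:,1].max()]
        for k,v in enumerate(ext_[n]):
            if v is not None: r.append(b[k]-px(v,v,O[n])[k//2])
    return np.array(r)
S=least_squares(rs,[.51,.2,.075,.2],diff_step=1e-4,x_scale=[.01,.01,.01,.1],loss="soft_l1"); print("spindle",S.x.round(4),np.rad2deg(S.x[3]),S.fun.round(1))
cor=np.array([[.016,.016,.048],[.016,-.016,.048],[-.016,-.016,.048],[-.016,.016,.048]])
cobs={"d1":[(212,95),(293,215),None,(88,183)],"d2":[(199,88),(287,200),(168,280),(80,168)]}
fext={"d1":(80,298,34,None),"d2":(76,295,23,None)}
dome={"d1":(188.5,212),"d2":(None)}
def rd(p):
    r=[]
    for n in cobs:
        q=proj(es[n],T(p,cor)); 
        for k,o in enumerate(cobs[n]):
            if o is not None: r+=list(q[k]-px(*o,O[n]))
        q=np.vstack([proj(es[n],T(p,circ(.026,z))) for z in(0,.01)]); b=[q[:,0].min(),q[:,0].max(),q[:,1].min()]
        for k in range(3): r.append(b[k]-px(*[fext[n][k]]*2,O[n])[k//2])
        if dome[n]: r+=list(proj(es[n],p[:3]+[0,0,.0565])[0]-px(*dome[n],O[n]))
    return np.array(r)
best=None
for y0 in(.6,-.97,2.2,-2.5):
    D=least_squares(rd,[.54,-.138,.062,y0],diff_step=1e-4,x_scale=[.01,.01,.01,.1],loss="soft_l1")
    if best is None or D.cost<best.cost: best=D
D=best; print("head",D.x.round(4),np.rad2deg(D.x[3]),D.fun.round(1))
for n in("d1","d2"): print("slot",n,[((proj(es[n],T(D.x,[s*.022,0,.01]))[0]-O[n])*4).round() for s in(1,-1)])
pickle.dump((S.x,D.x),open("fit.pkl","wb"))
E
python3 fit.py
```

```text
s1 0 [357 222] [356.8 221.2] [ 3  0  9 13 77]
s1 1 [302 234] [302.5 234.4] [ 4  2  8 12 81]
s2 0 [307 182] [306.7 182. ] [ 1  3 12  9 80]
s2 1 [322 235] [321.7 234.9] [ 2  3 11  9 78]
spindle [0.5126 0.1992 0.0744 0.2533] 14.511099958038178 [ 0.8 -0.8  0.4 -1.   0.8 -0.1  0.3 -0.   0.6 -0.   0.4  0.8  0.4  0.8
  0. ]
head [ 0.5396 -0.1353  0.0545 -0.9098] -52.12738263416582 [ 19.7  25.9 -30.4  17.3  27.5 -25.2  -0.8  -1.5  -3.6  -1.   -3.1  -0.3
  -1.8   1.   -0.7   1.    0.6  -0.7   0.9   0.8  -0.1  -1.1]
slot d1 [array([238., 200.]), array([126.,  62.])]
slot d2 [array([258.,  77.]), array([115., 184.])]
```

```bash
sed -i 's/"d2":\[(199,88),(287,200),(168,280),(80,168)\]/"d2":[(80,168),(199,88),(287,200),(168,280)]/' fit.py; python3 fit.py | tail -4
python3 - <<'E'
from h import *
S,D=pickle.load(open("fit.pkl","rb"))
for k in range(-2,3):
  g=D[3]+k*np.pi/2
  for m in (-1,0,1):
    a=bot.solve_ik([D[0],D[1],.1],qd(g)); dl=S[3]-D[3]+m*np.pi; b=bot.solve_ik([S[0],S[1],.12],qd(g+dl))
    print(k,m,round(g,2),None if a is None else np.round(a[5],2),None if b is None else np.round(b[5],2))
print(get_state()["clock"],get_state()["joints"])
E
```

```text
head [ 0.5409 -0.1358  0.0599  0.6169] 35.34359527602036 [-0.6 -0.7  1.3 -0.2 -1.5 -0.9  0.1  0.3 -2.   0.6 -0.2 -0.7  0.4  1.5
 -1.5  1.8  1.2  0.2  1.7  0.7  0.9 -1.4]
slot d1 [array([265.,  89.]), array([114., 191.])]
slot d2 [array([132.,  58.]), array([240., 204.])]
-2 -1 -2.52 -2.65 1.47
-2 0 -2.52 -2.65 -1.67
-2 1 -2.52 -2.65 1.47
-1 -1 -0.95 2.07 -0.1
-1 0 -0.95 2.07 None
-1 1 -0.95 2.07 -0.1
0 -1 0.62 0.5 -1.67
0 0 0.62 0.5 1.47
0 1 0.62 0.5 -1.67
1 -1 2.19 -1.08 None
1 0 2.19 -1.08 -0.1
1 1 2.19 -1.08 None
2 -1 3.76 -2.65 1.47
2 0 3.76 -2.65 -1.67
2 1 3.76 -2.65 1.47
8.3417 [-4.61785682e-01  4.35157559e-01  1.33254714e+00  1.59244371e-05
  1.37387014e+00  1.10881798e+00]
```

```bash
python3 - <<'E'
from h import *
S,D=pickle.load(open("fit.pkl","rb"))
q=qd(D[3]); c=lambda m:print(m,round(get_state()["clock"],2),get_state()["tool_pos"].round(4),get_state()["wrist_force"].round(1),get_state()["torque"].round(2),round(get_state()["gripper_width"],4))
bot.reach([D[0],D[1],.17],q); c("above")
print(bot.move_l([D[0],D[1],.099],speed=.12,force_limit=8)); c("down")
bot.close(60); c("closed")
bot.move_l([D[0],D[1],.195],speed=.15); c("lift")
bot.reach([S[0],S[1],.195],qd(S[3])); bot.sleep(.2); c("hover")
snap("h1"); 
E
python3 - <<'E'
import cv2
cv2.imwrite("pics/h1c.png",cv2.resize(cv2.imread("pics/h1.png")[130:380,180:460],(784,700))[:600])
E
```

```text
above 8.98 [ 0.5411 -0.1359  0.1703] [-0.5 -0.1  0.7] [ 0.02  0.01 -0.01] 0.0853
False
down 9.72 [ 0.5413 -0.136   0.0997] [ 1.1 -0.5 -0.3] [-0.03  0.05 -0.03] 0.0855
closed 10.27 [ 0.5411 -0.1359  0.0994] [-0.2 -0.   4.2] [0.16 0.15 0.01] 0.0311
lift 11.06 [ 0.5404 -0.1355  0.1938] [-0.4  1.3 -1.6] [-0.05  0.02  0.03] 0.0313
hover 12.53 [0.513  0.1983 0.1949] [-0.5 -0.1 -1.8] [ 0.02 -0.02  0.01] 0.0311
```

View pics/h1c.png

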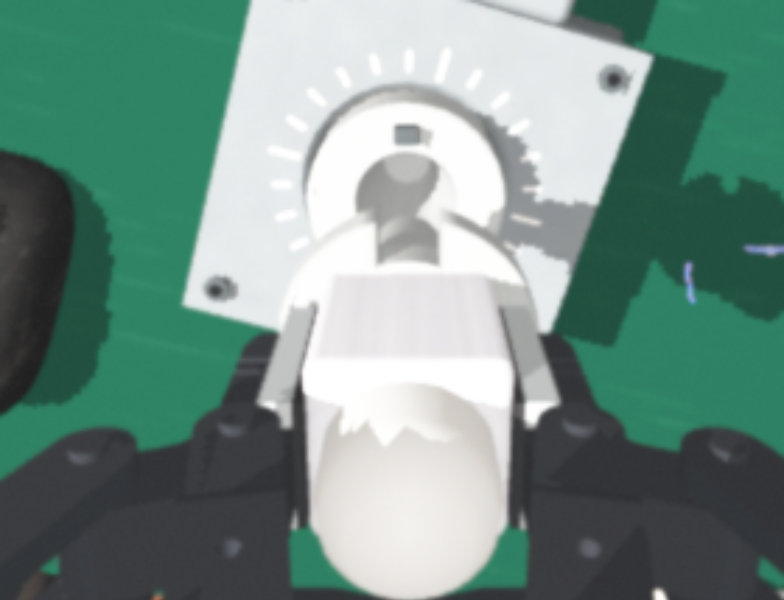

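The head is held, and its slot (crop x≈408) lies in line with the spindle dog (crop (406,134)). Next I'll check the fore-aft offset in the hand with this view.

```bash
python3 - <<'E'
from h import *
S,D=pickle.load(open("fit.pkl","rb"))
e=ext("wrist",pickle.load(open("pics/h1.pkl","rb"))); p=pickle.load(open("pics/h1.pkl","rb"))
Rt=Ro.from_quat(np.r_[p[1][1:],p[1][0]]).as_matrix()
P=lambda x,y:np.array([(x+.5)/2.8-.5+180,(y+.5)/2.8-.5+130])
obs=[((.016,-.016,.048),P(305,360)),((.016,.016,.048),P(515,360)),((.016,-.016,.01),P(325,277)),((.016,.016,.01),P(495,277))]
def f(v): # v: tool x,y,z of head origin, head axes: x=tool x, z=-tool z
    return np.concatenate([proj(e,p[0]+Rt@(np.array([v[0]+o[0],v[1]+o[1],v[2]-o[2]])))[0]-u for o,u in obs])
r=least_squares(f,[0,0,.038]); print("head in tool",r.x.round(4),r.fun.round(1))
r=least_squares(lambda w:f([w[0],w[1],.0385]),[0,0]);print(r.x.round(4),r.fun.round(1))
dog=Ro.from_euler("z",S[3]).apply([.022,0,.0035])+S[:3]; print("dog pred",proj(e,dog)[0],"seen",P(406,134))
print("tool yaw",np.arctan2(Rt[1,0],Rt[0,0]),S[3])
E
```

```text
head in tool [-0.0025 -0.0002  0.0425] [ 0.6  1.7 -0.5  1.7  1.6 -2.2 -1.8 -2.2]
[-0.0006 -0.0002] [-0.8  2.2  0.9  2.2  0.8 -2.7 -1.  -2.7]
dog pred [325.03480536 178.07038162] seen [324.67857143 177.53571429]
tool yaw 0.25196713815292837 0.2532664723537772
```

```bash
python3 - <<'E'
from h import *
S,D=pickle.load(open("fit.pkl","rb"))
def c(m):
    s=get_state(); print(m,round(s["clock"],2),s["tool_pos"].round(4),s["wrist_force"].round(1),s["torque"].round(2),round(s["gripper_width"],4))
x=S[:2]+.0005*np.array([np.cos(S[3]),np.sin(S[3])])
q=qd(S[3])
print(bot.move_l([*x,.130],q,speed=.12,force_limit=8)); c("a")
print(bot.move_l([*x,.108],q,speed=.02,force_limit=6)); c("b")
bot.sleep(.1); c("b2"); snap("i1")
im=cv2.imread("pics/i1.png"); cv2.imwrite("pics/i1c.png",cv2.resize(im[130:380,180:460],(672,600)))
E
```

```text
False
a 13.27 [0.5135 0.1993 0.1306] [ 0.5 -0.3 -2.1] [ 0.03 -0.04 -0.04] 0.0313
True
b 14.1 [0.5131 0.1993 0.1124] [-1.2 -1.   4.6] [ 0.05  0.08 -0.01] 0.0311
b2 14.2 [0.5131 0.1993 0.1124] [-1.3 -0.7  5.4] [-0.    0.14  0.02] 0.0316
```

View pics/i1c.png

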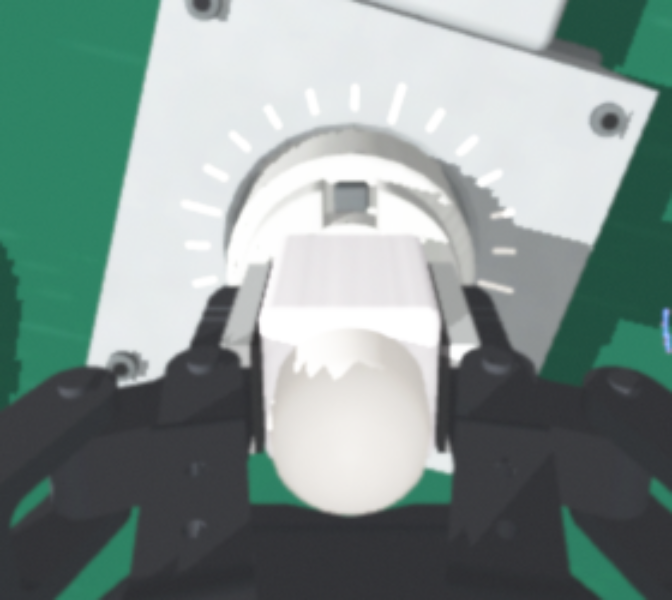

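The dog sits in the middle of the slot (crop (350,195)) and the flange looks close to the face. I'll ease the sideways load and press gently to tell seated from wedged.

```bash
python3 - <<'E'
from h import *
S,D=pickle.load(open("fit.pkl","rb"))
def c(m):
    s=get_state(); print(m,round(s["clock"],2),s["tool_pos"].round(4),s["wrist_force"].round(1),s["torque"].round(2)); return s
q=qd(S[3]); u=np.array([np.cos(S[3]),np.sin(S[3])]); x0=np.array([.5131,.1993])
for d in (0,-.0006,-.0012):
    p=x0+d*u; z=get_state()["tool_pos"][2]
    bot.move_l([*p,z],q,speed=.02); bot.sleep(.1); c(f"shift {d}")
    print(bot.move_l([*p,.105],q,speed=.02,force_limit=10)); bot.sleep(.1); c("press")
E
```

```text
shift 0 14.6 [0.5132 0.1993 0.1124] [-1.3 -0.9  0.7] [-0.01  0.08  0.01]
True
press 14.91 [0.5132 0.1993 0.1124] [-0.3  0.   5.4] [0.08 0.16 0.02]
shift -0.0006 15.26 [0.5125 0.1992 0.1124] [0.4 0.8 2.6] [ 0.01  0.05 -0.04]
True
press 15.57 [0.5125 0.1991 0.1124] [-0.6 -1.6  4.7] [ 0.04  0.14 -0.04]
shift -0.0012 15.92 [0.5121 0.199  0.1124] [1.4 0.6 1. ] [ 0.12 -0.18 -0.05]
True
press 16.23 [0.5122 0.199  0.1124] [-0.4 -1.   5. ] [-0.01  0.19  0.08]
```

The height stays at 0.1124 m through 1 mm of sideways shift and repeated presses, and it matches the expected seat, so the flange is flat on the face. Releasing and checking.

```bash
python3 - <<'E'
from h import *
S,D=pickle.load(open("fit.pkl","rb"))
s=get_state(); bot.move_l([.5126,.1991,.1126],speed=.02); bot.gripper_open(); bot.sleep(.2)
bot.move_l([.5126,.1991,.20],speed=.1); 
bot.reach([.47,.19,.20],qd(0)); bot.sleep(.2); snap("r1"); im=cams.capture("scene")
a=cv2.imread("pics/r1.png")[110:310,200:460]
b=im[130:290,240:480,::-1]
cv2.imwrite("pics/f.png",np.hstack([cv2.resize(a,(400,308)),cv2.resize(b,(400,308))])); print(get_state()["clock"],get_state()["wrist_force"].round(1))
# seat check: project model at seated pose
e=ext("wrist",pickle.load(open("pics/r1.pkl","rb")))
for n,X in(("flange top z",[*S[:2],.085]),("dome ctr",[*S[:2],.075+.0565])): print(n,(proj(e,X)[0]-[200,110])*400/260)
E
```

```text
18.925 [ 0.4 -0.5  1. ]
flange top z [176.85205806  67.52940616]
dome ctr [172.93595324  83.29736906]
```

View pics/f.png

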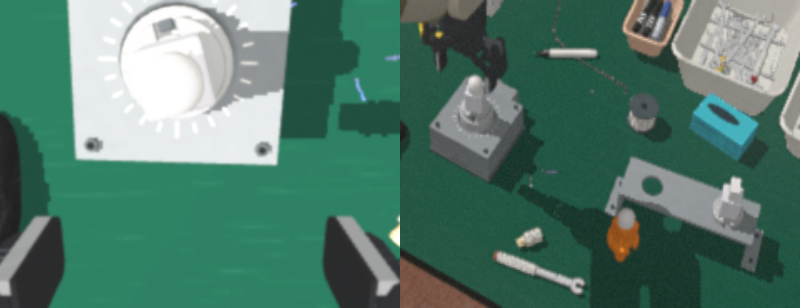

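The head stands upright on the spindle with the dog in its slot. The dome centre is at about (172,84) in the crop, against a predicted (173,83) for the seated pose. The block head is still in its rack hole, and the orange parts are untouched.

```bash
python3 -c "
from workcell import bot
print(bot.finish_job())"
```

```text
the job is handed in; nothing more can be done
None
```

The dome head is mounted flush on the grey positioner's spindle with its slots over the drive dogs and released, the block head still stands in its rack hole, and the job was handed in at about 19 s; no verdict was returned.

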